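Line up a bead blank under the bench drill and hold it in the first notch

ROBOT

A 7-joint arm with a two-finger parallel gripper is mounted at the origin on the work surface. World frame = base frame: x ahead of the robot, y to its left, z up, the work surface at z = 0. Lengths are in mm, angles in degrees, forces in N, time in s.
With the tool pointing down it reaches from about 425 to 825 mm from the base axis. Payload 3.6 kg.
Tool frame: the origin (TCP) lies on the centre line of the jaws, within the pads' length; the fingertips stand 8 mm ahead of it and the grasp point (between the pads) lies 11 mm behind it (tcp_to_tips is the distance from the TCP to the fingertips, in mm); z points along the fingers, y is the line along which they close (so a half turn about z gives the same grasp; the last joint's range is limited). The gripper opens to 93 mm and grips with 3 to 60 N. Pads are 15 mm wide; open, the fingers measure 128 mm over their backs; the gripper's body (75 mm by 188 mm) begins 65 mm behind the grasp point.
Start: joints at [70.445, 35.231, -0.722, 81.555, 0.464, 63.22, -2.315], TCP at [201.268, -618.024, 226.64] pointing down, gripper open.
Joint ranges: [-178.69, 178.69], [-17.37, 117.87], [-77.05, 75.6], [15.02, 138.74], [-78.02, 258.01], [0.78, 113.62], [-162.83, 162.83]. Speed limits (degrees/s): [159.86, 159.86, 180, 180, 180, 180, 180].

INTERFACE

Orientations are given as [roll, pitch, yaw] about the fixed x, y, z axes, in that order (R = Rz(yaw) Ry(pitch) Rx(roll)).
In Python, from workcell import get_obs, snapshot, camera_params, sign_off, search_frame, silhouettes, pinpoint, tcp_to_tips gives the robot as it stands.
- The arm moves only by the tool carry_out, never from a script. Its argument "moves" is text: rows parted by semicolons, each of 7 numbers parted by spaces: the turn, a rotation vector about the world's x, y, z in units of 5 degrees (1.0 is 5 degrees), then the shift along the world's x, y, z in mm, then the closure in counts, from 0 (fully open) to 255 (shut). A call has exactly 10 rows; each row is the pose to reach, as a shift and turn from the pose commanded when the call began; what a row does not reach only later rows make up. A row lasts 1/10 s, in which the tool goes at most 50 mm and 8.59 degrees, less where a joint would pass 70% of its speed; a pose out of reach is approached as far as the arm can. A call with a gripper value outside its range is refused whole. The fingers move at their own pace and stop on an object; the grip force is fixed at half the most. Time passes only in rows, so rows that repeat a pose let the fingers close, or fill a call up. It gives the time, the measured TCP pose, the force, the opening and the grip force at its end, in the units of the state.
- get_obs(): the state, without advancing time (a new reading comes with each control period).
- snapshot(name): name is "scene" or "top" or "wrist"; returns the picture (400x640x3 uint8, blue, green, red); there is no depth.
- camera_params(name): a dict with "camera_matrix" (3x3 intrinsics, pixels), "dist_coeffs" ([k1, k2, p1, p2, k3] as OpenCV has them; the pictures are not rectified), "origin" and "rotation" of the camera in the world. Camera axes: x right, y down, z forward; pixel columns grow to the right and rows downward; lengths in mm; the calibration is good to about 2 mm. A picture is of the moment at which its call begins: read the wrist's pose just before it. camera_params takes no time and is no camera call; for the wrist camera it gives the pose at the moment of the call.
- sign_off(): hands the job in; it is judged then, once.
Trained networks look in the newest picture that a camera, given by its name, has taken for a name from the list of things; names that differ only in an ending like _2 or _b are one class to them, and where a whole thing is asked for, a point or a joint stands for the part that bears it (a point fixed in the world has none). Each returns a list of dicts, best first, with "score" (0 to 1); they miss things now and then, are a little off and sometimes report something else, mostly with a low value. They report only what shows in the picture. A call takes as long as a camera call.
- search_frame(camera, thing): "centre" ([x, y, z] in mm, in world coordinates, good to about 4 mm: the middle of the surface that is visible of it).
- silhouettes(camera, thing): "pixels" (400x640 bool, what is visible of it).
- pinpoint(camera, thing): "centre" ([x, y, z] in mm, in world coordinates, good to about 4 mm: a listed point, or the origin of a listed thing).
The state is a dict: "time_s": time; "joint_positions": joint angles; "joint_vel": joint speeds; "effort": joint torques, N m; "ee_pos": TCP position; "tool_rot": TCP orientation; "wrist_force": force on the tool from outside, world axes, zero at the start; "ft_torque": the same for the moment, N m; "opening": finger opening in mm; "finger_force": force on a finger pad.
Only numpy, scipy, OpenCV 4.12 (cv2) and the standard library are available. Lean on these libraries where they do the work, as an engineer would, in place of code of your own. Each camera call takes 0.05 s, during which the arm holds its last target. There are 200 camera calls.

TASK

The bead drill is set up for the first hole in the clamped wooden blank: turn the black knurled knob of the cross-slide until the pointer stands on the long mark of the scale, then take the carriage by its upright handle and slide it along the rail towards the drill until you feel the spring ball drop into the first notch, without running on to the next one. Finish while holding it there: ball home in the first notch, pointer still on the long mark, handle still gripped between the fingers. Leave the bead bowl, the stack of blanks and the chuck key where they are.

Things in the scene. Friction and masses are not known exactly. Their poses are not given: they have to be found in the camera images.
- drill: Dark iron bench drill fixed to the table; origin on the table under the slide; x across the slide, away from the robot, y along it away from the bit, z up; yaw varies. Base 250 x 360 x 20 mm (x -90..160, y -175..185). Column, head and motor stand at y -145..-31, x -45..245, up to z 420; feed lever to x -93, y -170, z 350. Nothing at y > 0 is above z 102 mm.
- knob_grip (a point): Grip point on the upright axis of the black knurled knob (40 mm across, z 60..90 mm) of the cross-slide, 14 mm below its top; 32 mm wide housing below, up to z 52. Clockwise from above moves the whole slide (saddle, rail, carriage, catch, pointer) to -x of the drill, 8 mm per rad. No spring; stays where left; needs about 0.2 N m.
- knob (a joint): Angle of the knob, rad, growing anticlockwise seen from above; 0 when the pointer is exactly on the long mark; range -1.0 to 2.2. Starts between 0.7 and 1.9: the pointer is 5.6 to 15 mm beyond the mark, so the knob must be turned clockwise.
- pointer_tip (a point): Tip of the thin dark pointer blade (2.4 mm wide) on the grey saddle, at z 40 mm, over the scale block. Axes as the drill's: it travels along x.
- long_mark (a point): The long thick black line (2.4 mm wide, 30 mm long, along y) in the middle of the aluminium scale block; short thin lines stand 5 mm apart. The point is its end next to the pointer; axes as the drill's. The pointer is on the mark when both have the same x in the drill's frame.
- carriage: Aluminium plate 60 (x) x 220 (y) x 12 mm on the rail; clamped wooden blank at its end towards the drill, upright handle at the other. Origin on the handle's axis at the plate's underside (z 47 mm); axes as the drill's; it slides to the drill along -y with about 2 N. Blank and clamp (to z 83) begin 75 mm from the handle's axis. Starts 40 to 70 mm short of the first notch.
- handle (a point): Grip point on the axis of the upright round black handle: 22 mm across, z 64..100 mm, on a 28 mm wide collar 5 mm high on the plate (upper face z 59). This point is at z 86 mm, 14 mm below the handle's top.
- first_notch (a point): Middle of the mouth of the first 90 degree V notch (10 mm wide, 5 mm deep, thin black line beside it) in the plate's far (+x) edge, at its upper face, 80 mm from the handle's axis. It is the first to meet the ball; two more follow at 25 and 50 mm, nearer the handle.
- catch (a point): On the line of the spring ball (10 mm steel ball in a dark block 22 x 26 mm beyond the rail, top z 70 mm with a thin white line); axes as the drill's. Ball home: first_notch has the same y as this in the drill's frame. From about 4 mm off it draws a loosely held carriage home; pushing it out of the notch again takes about 10 N.
- first_hole (a point): Pale dot on top of the blank, at z 73 mm, where the first hole will be drilled. It is under the bit when the pointer is on the long mark and the ball is in the first notch.
- bit_tip (a point): Tip of the drill bit (6 mm thick, standing still), at z 98 mm.
- bead_bowl: Bystander: green bowl of wooden beads, 128 mm across, 48 mm tall, loose; origin at the centre of its underside.
- blanks: Bystander: stack of nine wooden blanks, 125 x 75 x 42 mm, loose; origin at the centre of its underside.
- chuck_key: Bystander: steel T-shaped chuck key lying on the table, 90 x 70 x 18 mm, loose; origin under its middle.

How it is judged:
By the outcome, as a careful person would: the job done as asked, in the order asked, and still so for the second after the job is handed in, while the arm keeps its last pose, push and grip.
It also fails if it takes over 67 s, if anything falls off the work surface, if the arm or the gripper's body presses on something with over 40 N, if the wrist force passes 120 N, or if a joint passes its speed limit or range.

## Working session

There is one attempt and no reset: what is moved stays moved. The work goes in short steps, Python scripts to look and compute and a tool call to move; the robot and the scene stay as the last step left them, time stands still between calls to the robot, and variables do not carry over. Pictures are saved under pics/ and viewed, at most 10 in all, crops included, and the job is handed in when it is done.

Besides the shell and the picture viewer there is one more tool, called after "Emit:" in YAML: its name, and indented under it one key for each argument. carry_out: Moves the arm, as the interface text tells. Its arguments: {"type":"object","properties":{"moves":{"type":"string"}},"required":["moves"]}

```bash
mkdir -p pics; ls
cat > h.py <<'E'
import numpy as np,cv2
from workcell import *
def fit(names,cams=("scene","top")):
    for c in cams:
        for n in names:
            r=pinpoint(c,n)[:2]
            print(c,n,[(np.round(q["centre"],1).tolist(),round(q["score"],2)) for q in r])
E
python3 - <<'E'
from h import *
o=get_obs();print(o["time_s"],o["ee_pos"],o["tool_rot"],o["opening"])
for c in("scene","top"): cv2.imwrite(f"pics/{c}0.png",snapshot(c))
fit(["drill","knob_grip","pointer_tip","long_mark","handle","first_notch","catch","first_hole","bit_tip","bead_bowl","blanks","chuck_key"])
print(get_obs()["time_s"])
E
```

```text
pics
0.0 [ 201.02044716 -617.32602766  225.50551599] [-1.79855590e+02  3.92350742e-03  1.80429257e+01] 93.04237890831341
scene drill [([518.7, -65.8, 1.6], 0.92)]
scene knob_grip [([635.1, 21.4, 74.4], 0.58), ([530.8, 86.8, 89.3], 0.25)]
scene pointer_tip [([584.8, 76.6, 38.7], 0.81), ([634.2, 18.1, 75.3], 0.37)]
scene long_mark [([568.4, 75.6, 41.2], 0.87)]
scene handle [([530.6, 83.6, 87.0], 0.72), ([538.8, 85.0, 48.9], 0.16)]
scene first_notch [([561.1, 6.5, 58.9], 0.77), ([630.6, 220.9, 3.1], 0.43)]
scene catch [([569.7, -63.4, 67.7], 0.89)]
scene first_hole [([530.7, -97.0, 70.6], 0.75)]
scene bit_tip [([515.9, -157.3, 99.0], 0.71)]
scene bead_bowl [([516.0, -363.7, -1.8], 0.75), ([573.2, 75.5, 39.7], 0.69)]
scene blanks [([478.2, 256.1, -2.0], 0.62), ([533.7, 83.8, 86.9], 0.44)]
scene chuck_key [([634.2, 219.6, 2.2], 0.78)]
top drill [([519.7, -61.8, -2.7], 0.58)]
top knob_grip [([631.9, 26.6, 75.0], 0.73), ([478.0, 251.1, 0.7], 0.27)]
top pointer_tip [([582.3, 76.0, 33.6], 0.9)]
top long_mark [([571.5, 77.0, 39.1], 0.77)]
top handle [([517.4, -61.2, -0.6], 0.2)]
top first_notch [([560.6, 8.4, 57.2], 0.9)]
top catch [([572.1, -66.1, 71.6], 0.62), ([525.8, -93.3, 73.3], 0.3)]
top first_hole [([525.8, -95.5, 76.6], 0.76)]
top bit_tip [([515.7, -158.9, 99.0], 0.6)]
top bead_bowl [([516.0, -360.3, -3.1], 0.6)]
top blanks [([473.7, 251.2, 0.7], 0.86)]
top chuck_key [([632.9, 213.6, -2.2], 0.77)]
1.3
```

View pics/scene0.png

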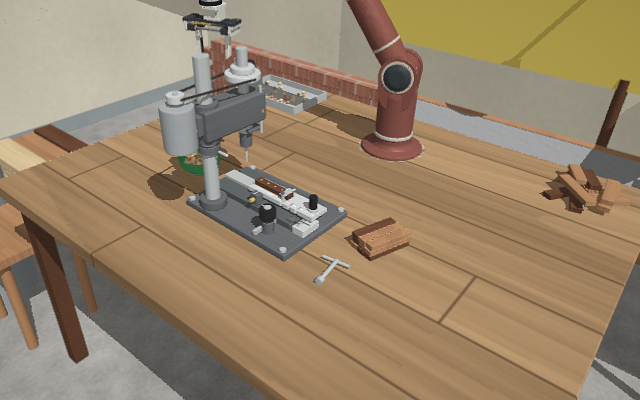

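View pics/top0.png

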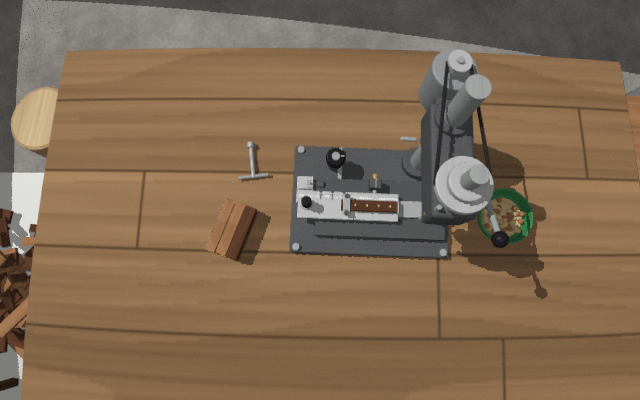

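The views show the drill at about yaw 0, with the head between the arm's start and the knob and handle. In the top view the knob is at px (336,158), the handle at (307,202) and the scale and pointer at about (312,184). I'll pass inside and above the feed lever.

Emit:
carry_out:
  moves: "0 0 0.5 10 20 40 0;0 0 1 20 45 80 0;0 0 2 35 75 115 0;0 0 3 55 110 145 0;0 0 4 75 145 175 0;0 0 5 95 185 200 0;0 0 6 120 225 210 0;0 0 7 145 268 214 0;0 0 8 170 308 214 0;0 0 8 190 348 214 0"

```text
time_s: 2.3
ee_pos: [392.3, -267.9, 441.1]
tool_rot: [179.9, -0.0, 58.2]
wrist_force: [0.1, -1.1, -0.8]
opening: 93.3
finger_force: 0.0
```

Emit:
carry_out:
  moves: "0 0 1 0 45 0 0;0 0 2 0 92 0 0;0 0 3 5 138 0 0;0 0 4 15 184 0 0;0 0 5.2 30 230 0 0;0 0 6.4 50 272 0 0;0 0 7.6 85 294 -20 0;0 0 8.8 120 294 -50 0;0 0 10 155 294 -85 0;0 0 11 170 294 -125 0"

```text
time_s: 3.3
ee_pos: [564.3, 24.0, 314.3]
tool_rot: [179.8, 0.0, 113.2]
wrist_force: [0.0, 0.0, -0.3]
opening: 92.8
finger_force: 0.0
```

Run:
```python
from h import *
cv2.imwrite("pics/w1.png",snapshot("wrist"))
p=camera_params("wrist");print(np.round(p["origin"]),np.round(p["rotation"],2).tolist())
o=get_obs();print(o["ee_pos"],o["tool_rot"],o["joint_positions"])
fit(["drill","knob_grip","pointer_tip","long_mark","handle","first_notch","catch","first_hole"],("wrist",))
```

```text
[532.  91. 464.] [164.45, 0.58, 23.26]
[561.19623745  22.37895241 306.2820257 ] [-179.38719296   -0.26030767  113.33200816] [ 18.89894894  27.28921372 -37.0243303   88.09050682  16.79959394
  70.97659912   2.59500107]
wrist drill [([516.7, -64.8, 3.3], 0.65)]
wrist knob_grip [([509.2, -163.8, 97.0], 0.67), ([631.9, 22.4, 79.2], 0.64)]
wrist pointer_tip [([584.7, 80.0, 43.1], 0.83)]
wrist long_mark [([570.9, 73.7, 40.0], 0.7), ([515.0, -65.0, -1.3], 0.39)]
wrist handle [([533.9, 84.8, 89.2], 0.72), ([512.6, -160.2, 94.3], 0.44)]
wrist first_notch [([556.6, 6.7, 57.6], 0.71)]
wrist catch [([517.2, -65.4, 0.2], 0.72), ([569.6, -62.0, 71.2], 0.66)]
wrist first_hole [([528.7, -92.1, 68.8], 0.95)]
```

View pics/w1.png

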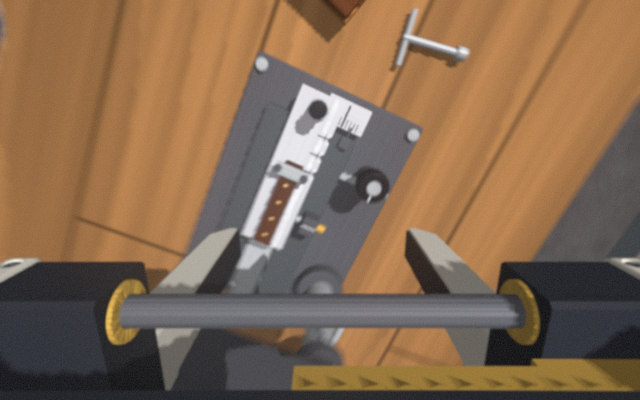

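The wrist view shows the knob at px (370,184), the handle at (318,108) and the scale at (350,120). Next I hover over the knob for a closer look.

Emit:
carry_out:
  moves: "0 0 1 15 0 -20 0;0 0 2 30 0 -40 0;0 0 3 45 0 -60 0;0 0 4 60 0 -80 0;0 0 4.4 72 0 -100 0;0 0 4.4 72 0 -115 0;0 0 4.4 72 0 -115 0;0 0 4.4 72 0 -115 0;0 0 4.4 72 0 -115 0;0 0 4.4 72 0 -115 0"

```text
time_s: 4.75
ee_pos: [633.7, 24.2, 202.3]
tool_rot: [179.9, 0.1, 135.0]
wrist_force: [0.5, -0.7, -0.0]
opening: 93.1
finger_force: 0.0
```

```bash
cat >> h.py <<'E'
from scipy.spatial.transform import Rotation as Ro
def ray(p,uv,z):
    K=np.array(p["camera_matrix"]);d=np.array(p["dist_coeffs"])
    n=cv2.undistortPoints(np.array([[uv]],float),K,d).ravel()
    R=Ro.from_euler("xyz",p["rotation"],degrees=True).as_matrix()
    v=R@[n[0],n[1],1];o=np.array(p["origin"],float)
    return np.round((o+v*(z-o[2])/v[2])[:2],1)
def px(p,X):
    R=Ro.from_euler("xyz",p["rotation"],degrees=True).as_matrix()
    r=R.T;t=-r@np.array(p["origin"])
    return cv2.projectPoints(np.array([X],float),cv2.Rodrigues(r)[0],t,np.array(p["camera_matrix"]),np.array(p["dist_coeffs"]))[0].ravel()
E
python3 - <<'E'
from h import *
p=camera_params("wrist");im=snapshot("wrist")
o=get_obs();print(o["time_s"],o["ee_pos"],o["tool_rot"])
fit(["knob_grip","pointer_tip","long_mark","handle","first_notch","catch"],("wrist",))
for z,X in((90,(633,23.5,90)),(40,(584,77,40)),(40,(570,76,40))): print(px(p,X))
cv2.imwrite("pics/w2.png",im)
E
```

```text
4.8 [633.65300235  24.11567037 201.99487493] [1.79916533e+02 8.94218617e-02 1.35034930e+02]
wrist knob_grip []
wrist pointer_tip [([582.1, 77.1, 45.2], 0.65), ([575.6, 73.2, 40.7], 0.56)]
wrist long_mark [([572.0, 73.9, 40.6], 0.64)]
wrist handle [([534.7, 84.8, 88.9], 0.84)]
wrist first_notch [([558.4, 7.6, 54.3], 0.76)]
wrist catch [([567.5, -67.4, 72.6], 0.85)]
[321.6767025  192.80841621]
[324.83397044 106.32821335]
[313.74939013  96.35522838]
```

View pics/w2.png

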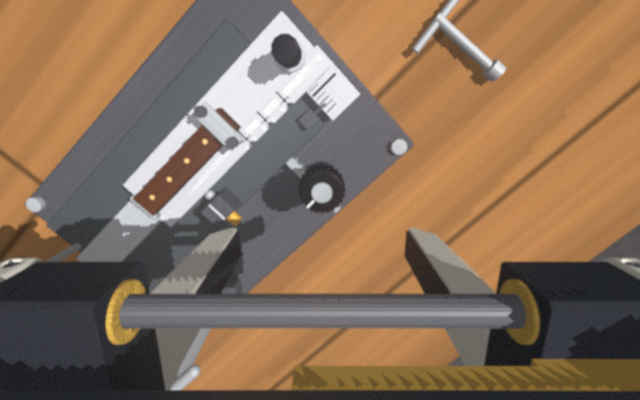

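Run:
```python
import cv2
im=cv2.imread("pics/w2.png")[60:140,280:370]
cv2.imwrite("pics/w2c.png",cv2.resize(im,None,fx=7,fy=7,interpolation=cv2.INTER_CUBIC))
```

```text
(no output)
```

View pics/w2c.png

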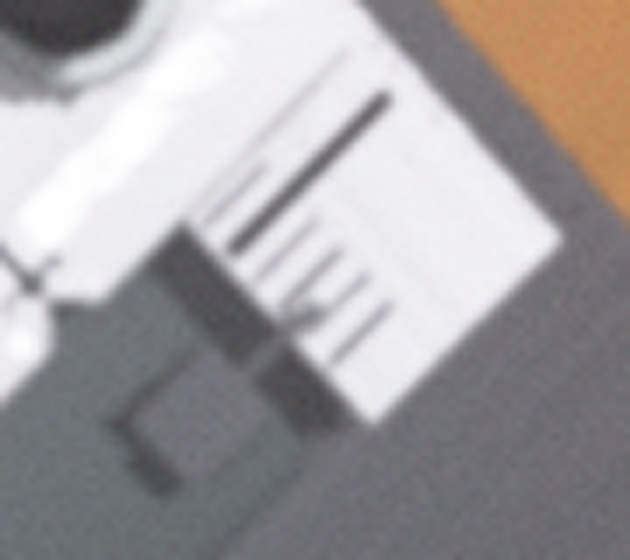

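Emit:
carry_out:
  moves: "0 0 0 0 0 -30 0;0 0 0 0 0 -60 0;0 0 0 0 0 -90 0;0 0 0 0 0 -115 0;0 0 0 0 0 -130 0;0 0 0 0 0 -137 0;0 0 0 0 0 -137 0;0 0 0 0 0 -137 160;0 0 0 0 0 -137 220;0 0 0 0 0 -137 255"

```text
time_s: 6.1
ee_pos: [633.9, 24.1, 64.8]
tool_rot: [179.9, 0.1, 135.0]
wrist_force: [0.0, 0.9, -0.4]
opening: 73.6
finger_force: 0.0
```

Crop: the short lines are about 52 px (5 mm) apart. The long mark is at (235,250) and the pointer at about (295,325), so it sits ~13 mm beyond the mark, i.e. ~1.63 rad (93°) clockwise.

Emit:
carry_out:
  moves: "0 0 0 0 0 0 255;0 0 0 0 0 0 255;0 0 0 0 0 0 255;0 0 0 0 0 0 255;0 0 -1 0 0 0 255;0 0 -2 0 0 0 255;0 0 -3 0 0 0 255;0 0 -4 0 0 0 255;0 0 -5 0 0 0 255;0 0 -6 0 0 0 255"

```text
time_s: 7.1
ee_pos: [633.1, 23.9, 63.6]
tool_rot: [-180.0, 0.0, 104.9]
wrist_force: [-1.1, -0.1, 0.2]
opening: 39.5
finger_force: 30.0
```

Emit:
carry_out:
  moves: "0 0 -1.3 0 0 0 255;0 0 -2.6 0 0 0 255;0 0 -3.9 0 0 0 255;0 0 -5.2 0 0 0 255;0 0 -6.5 0 0 0 255;0 0 -7.8 0 0 0 255;0 0 -9.1 0 0 0 255;0 0 -10.4 0 0 0 255;0 0 -12 0 0 0 255;0 0 -12 0 0 0 255"

```text
time_s: 8.1
ee_pos: [632.7, 24.0, 63.6]
tool_rot: [-180.0, 0.1, 45.0]
wrist_force: [-1.8, -1.1, 0.8]
opening: 39.6
finger_force: 30.0
```

Run:
```python
from h import *
p=camera_params("wrist");im=snapshot("wrist");cv2.imwrite("pics/w3.png",im)
t=snapshot("top");s=snapshot("scene");cv2.imwrite("pics/t3.png",t);cv2.imwrite("pics/s3.png",s)
o=get_obs();print(o["time_s"],o["ee_pos"],o["tool_rot"],o["ft_torque"])
fit(["pointer_tip","long_mark","first_hole"],("wrist","top","scene"))
print(px(p,(570,76,40)))
```

```text
8.25 [632.74163608  23.95554023  63.58121814] [-1.79945337e+02  4.64193082e-02  4.51421199e+01] [-0.15508383  0.35405524 -0.16185872]
wrist pointer_tip [([571.4, 81.4, 42.9], 0.64)]
wrist long_mark [([572.0, 74.1, 40.4], 0.72)]
wrist first_hole []
top pointer_tip [([568.5, 78.4, 36.1], 0.81), ([521.2, 88.1, 46.2], 0.45)]
top long_mark [([569.9, 80.2, 38.6], 0.7)]
top first_hole [([548.5, 5.8, 61.0], 0.3)]
scene pointer_tip [([573.5, 78.9, 42.8], 0.68)]
scene long_mark [([567.9, 77.9, 38.6], 0.6)]
scene first_hole [([522.2, -92.4, 71.3], 0.92)]
[190.57692041 242.80741723]
```

View pics/w3.png

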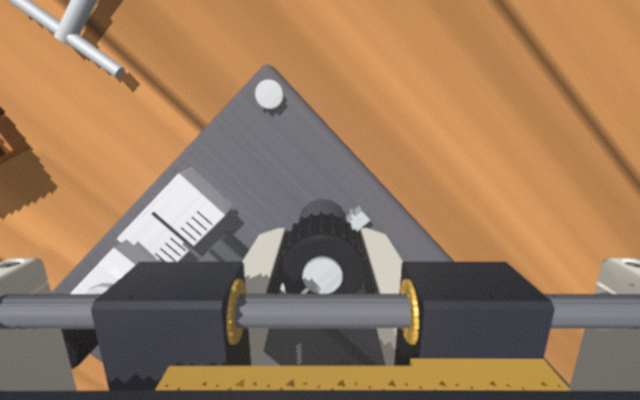

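The wrist camera sees the scale block while gripping: the long mark runs from about (152,212) to (185,245), with the pointer near (190,245). Enlarging.

Run:
```python
import cv2
im=cv2.imread("pics/w3.png")[190:270,130:240]
cv2.imwrite("pics/w3c.png",cv2.resize(im,None,fx=7,fy=7,interpolation=cv2.INTER_CUBIC))
```

```text
(no output)
```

View pics/w3c.png

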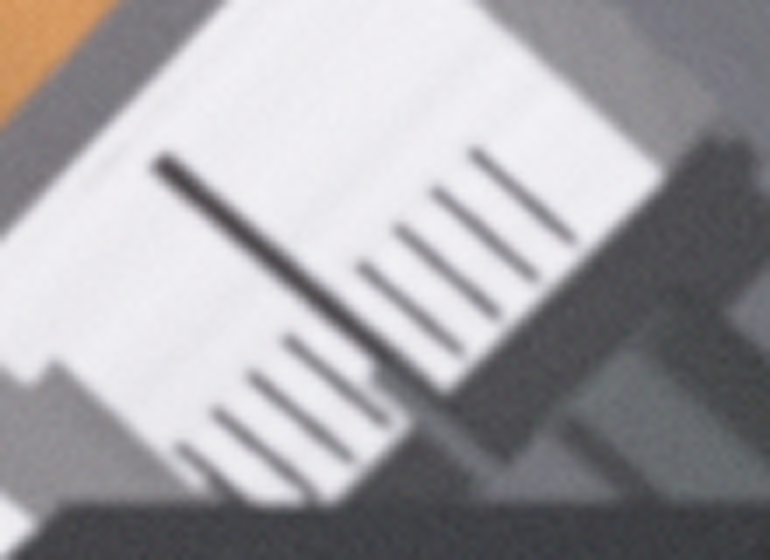

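Emit:
carry_out:
  moves: "0 0 0 0 0 0 95;0 0 0 0 0 0 95;0 0 0 0 0 0 95;0 0 0 0 0 0 95;0 0 0 0 0 20 95;0 0 0 0 0 50 95;0 0 1.6 -15 -5 75 95;0 0 3.2 -30 -10 75 95;0 0 4.8 -45 -15 75 95;0 0 6.4 -60 -20 75 95"

```text
time_s: 9.7
ee_pos: [573.1, 3.8, 139.1]
tool_rot: [179.9, -0.0, 77.4]
wrist_force: [-0.7, -0.4, -0.0]
opening: 58.2
finger_force: 0.0
```

Emit:
carry_out:
  moves: "0 0 1.5 -3 0 0 95;0 0 2.6 -3 0 0 95;0 0 2.6 -3 0 0 95;0 0 2.6 -3 0 0 95;0 0 2.6 -3 0 0 95;0 0 2.6 -3 0 0 95;0 0 2.6 -3 0 0 95;0 0 2.6 -3 0 0 95;0 0 2.6 -3 0 0 95;0 0 2.6 -3 0 0 95"

```text
time_s: 10.7
ee_pos: [570.3, 4.0, 138.6]
tool_rot: [-180.0, -0.0, 90.0]
wrist_force: [0.6, 0.3, -0.1]
opening: 58.5
finger_force: 0.0
```

Run:
```python
from h import *
p=camera_params("wrist");im=np.mean([snapshot("wrist").astype(float) for _ in range(4)],0).astype(np.uint8);cv2.imwrite("pics/w4.png",im)
o=get_obs();print(o["time_s"],o["ee_pos"],o["tool_rot"],p["origin"])
fit(["pointer_tip","long_mark","handle","first_notch","catch"],("wrist",))
u=px(p,(570,78,40));print(u,px(p,(575,78,40)))
x,y=np.round(u).astype(int);x0,y0=max(x-45,0),max(y-35,0);print(x0,y0)
c=im[y0:y0+70,x0:x0+90]
cv2.imwrite("pics/w4c.png",cv2.resize(c,None,fx=8,fy=8,interpolation=cv2.INTER_CUBIC))
```

```text
10.9 [570.26001185   3.9717306  138.65458763] [-1.79996745e+02 -8.75906242e-04  9.00365381e+01] [569.74663225  79.32813893 296.50578156]
wrist pointer_tip [([572.1, 80.2, 44.1], 0.93)]
wrist long_mark [([571.2, 73.4, 39.6], 0.62), ([520.2, -89.6, 70.3], 0.41)]
wrist handle [([522.9, 82.8, 88.8], 0.84), ([546.1, 5.7, 58.4], 0.5)]
wrist first_notch [([542.9, 5.3, 57.0], 0.61), ([554.8, -63.4, 69.0], 0.19)]
wrist catch [([554.0, -65.7, 71.0], 0.58), ([570.0, 81.0, 44.1], 0.16)]
[322.62655525 104.95950066] [329.10783174 104.9552353 ]
278 70
```

View pics/w4c.png

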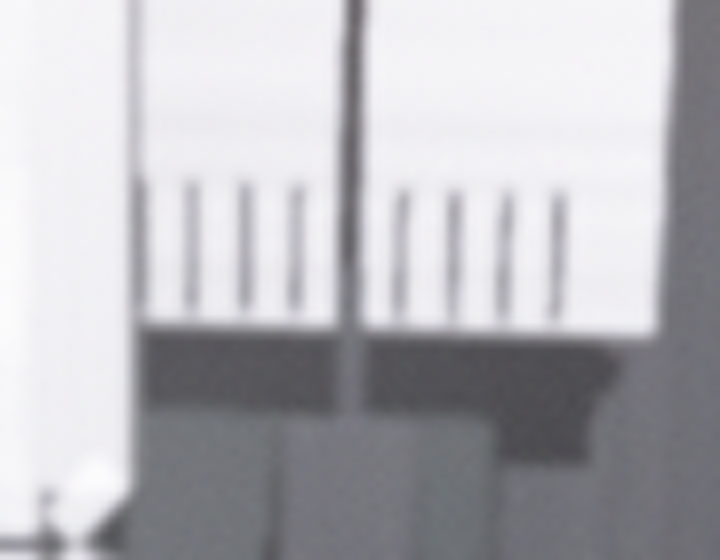

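The pointer blade (crop x≈350, y 330–410) lines up with the long mark (x≈349 at its end), where 52 px is 5 mm. I'll check at sub-pixel level and get the rail direction.

Run:
```python
from h import *
p=camera_params("wrist");im=cv2.imread("pics/w4.png").astype(float).mean(2)
def cen(r,a,b,s):
    w=s*(im[r,a:b]-np.median(im[r,a:b]));w=np.clip(w-.3*w.max(),0,None);return (w*np.arange(a,b)).sum()/w.sum()
m=[]
for r in range(72,108,3):
    c=cen(r,317,327,-1);q=ray(p,(c,r),40);m.append(q)
for r in range(112,121):
    c=cen(r,315,328,1);print("ptr",r,round(c,2),ray(p,(c,r),40))
m=np.array(m);print(m.tolist());k=np.polyfit(m[:8,1],m[:8,0],1);print("slope dx/dy",k,"at y=72,78:",np.polyval(k,[66,70,74,78]))
```

```text
ptr 112 321.64 [569.2  72.7]
ptr 113 321.51 [569.1  72. ]
ptr 114 321.38 [569.   71.2]
ptr 115 321.4 [569.   70.4]
ptr 116 321.33 [569.   69.7]
ptr 117 321.3 [569.   68.9]
ptr 118 321.27 [568.9  68.2]
ptr 119 321.35 [569.   67.4]
ptr 120 321.27 [568.9  66.7]
[[569.4, 101.8], [569.3, 99.7], [569.3, 97.6], [569.2, 95.4], [569.2, 93.3], [569.0, 91.1], [569.0, 88.9], [568.9, 86.8], [568.9, 84.6], [568.8, 82.4], [568.8, 80.2], [568.9, 77.9]]
slope dx/dy [3.26929515e-02 5.66078737e+02] at y=72,78: [568.23647215 568.36724395 568.49801576 568.62878757]
```

Pointer is still about 0.5 mm (≈4°) short, so I regrip the knob for a small correction.

Emit:
carry_out:
  moves: "0 0 0 20 7 0 80;0 0 0 45 14 0 80;0 0 0 63 20 0 80;0 0 0 63 20 0 80;0 0 0 63 20 -20 80;0 0 0 63 20 -45 80;0 0 0 63 20 -65 80;0 0 0 63 20 -75 80;0 0 0 63 20 -75 80;0 0 0 63 20 -75 255"

```text
time_s: 12.15
ee_pos: [633.5, 24.0, 64.4]
tool_rot: [180.0, -0.0, 90.0]
wrist_force: [0.3, -0.5, -0.3]
opening: 59.4
finger_force: 0.0
```

Emit:
carry_out:
  moves: "0 0 0 0 0 0 255;0 0 0 0 0 0 255;0 0 0 0 0 0 255;0 0 -0.4 0 0 0 255;0 0 -0.8 0 0 0 255;0 0 -0.8 0 0 0 255;0 0 -0.8 0 0 0 255;0 0 -0.8 0 0 0 255;0 0 -0.8 0 0 0 95;0 0 -0.8 0 0 0 95"

```text
time_s: 13.15
ee_pos: [633.7, 24.0, 63.6]
tool_rot: [179.9, -0.0, 86.0]
wrist_force: [0.4, -0.6, -0.6]
opening: 51.1
finger_force: 0.0
```

Emit:
carry_out:
  moves: "0 0 0 0 0 0 95;0 0 0 0 0 0 95;0 0 0 0 0 20 95;0 0 0 0 0 50 95;0 0 0.4 0 0 75 95;0 0 0.8 -25 -8 75 95;0 0 0.8 -50 -16 75 95;0 0 0.8 -64 -20 75 95;0 0 0.8 -64 -20 75 95;0 0 0.8 -64 -20 75 95"

```text
time_s: 14.15
ee_pos: [570.1, 4.1, 138.9]
tool_rot: [179.9, -0.0, 90.0]
wrist_force: [-0.2, 0.5, 0.0]
opening: 58.5
finger_force: 0.0
```

```bash
cat > m.py <<'E'
from h import *
snapshot("wrist")
p=camera_params("wrist");im=np.mean([snapshot("wrist").astype(float) for _ in range(4)],0);cv2.imwrite("pics/w5.png",im);im=im.mean(2)
print(get_obs()["time_s"],get_obs()["ee_pos"],p["origin"])
def cen(r,a,b,s):
    w=s*(im[r,a:b]-np.median(im[r,a:b]));w=np.clip(w-.3*w.max(),0,None);return (w*np.arange(a,b)).sum()/w.sum()
u=int(round(px(p,(568.5,75,40))[0]))
m=np.array([ray(p,(cen(r,u-5,u+6,-1),r),40) for r in range(72,100,3)])
q=np.array([ray(p,(cen(r,u-6,u+7,1),r),40) for r in range(113,121)])
k=np.polyfit(m[:,1],m[:,0],1);print(k,"ptr-mark",np.round(q[:,0]-np.polyval(k,q[:,1]),2))
fit(["handle","first_notch","catch"],("wrist","top"))
E
python3 m.py
```

```text
14.4 [570.00491352   4.44917215 138.47519919] [569.66143265  79.62835135 296.73015482]
[2.83787273e-02 5.66640143e+02] ptr-mark [ 0.1  -0.07 -0.05 -0.13 -0.01 -0.09  0.03 -0.04]
wrist handle [([521.8, 85.0, 89.3], 0.8), ([633.0, 23.4, 76.2], 0.52)]
wrist first_notch [([542.8, 9.1, 55.8], 0.6)]
wrist catch [([552.5, -68.5, 70.4], 0.82)]
top handle [([513.0, 86.3, 81.7], 0.97), ([518.9, 86.7, 41.8], 0.3)]
top first_notch [([548.4, 6.1, 59.7], 0.83), ([513.6, 83.9, 80.7], 0.71)]
top catch [([517.3, -360.3, -4.0], 0.65)][ WARN:0@4.585] global loadsave.cpp:1063 imwrite_ Unsupported depth image for selected encoder is fallbacked to CV_8U.
```

Pointer is on the mark to within about 0.1 mm. Next I locate the handle more precisely.

```bash
python3 - <<'E' 2>/dev/null
from h import *
p=camera_params("wrist");snapshot("wrist")
s=silhouettes("wrist","handle")[0];m=s["pixels"].astype(np.uint8)
y,x=np.nonzero(m);print(s["score"],x.min(),x.max(),y.min(),y.max(),m.sum())
# visible cylinder top circle: compare projected model circles
for c in((516,84),(518,84),(520,84),(518,87)):
    pts=np.array([px(p,(c[0]+11*np.cos(a),c[1]+11*np.sin(a),z)) for z in(64,100) for a in np.linspace(0,6.28,24)])
    mm=np.zeros((400,640),np.uint8);cv2.fillConvexPoly(mm,cv2.convexHull(pts.astype(np.float32)).astype(int),1)
    print(c,pts.min(0).round(1),pts.max(0).round(1),(mm&m).sum()/(mm|m).sum())
print(get_obs()["joint_positions"])
E
```

```text
0.56 208 296 63 340 16204
(516, 84) [213.3  75. ] [262.1 114.3] 0.09682794371760059
(518, 84) [216.7  75. ] [264.9 114.3] 0.09602567267341397
(520, 84) [220.1  75. ] [267.8 114.3] 0.09405085164156998
(518, 87) [216.2  69.5] [264.7 109.1] 0.09701308318933596
[ 12.54819485  35.64701842 -23.97031132 100.7780365   18.71455293
  47.54043067 -20.15869481]
```

```bash
python3 - <<'E' 2>/dev/null
from h import *
from scipy.optimize import minimize
p=camera_params("wrist");im=cv2.imread("pics/w5.png");g=im.mean(2)
sub=np.zeros_like(g,np.uint8);sub[55:130,195:290]=(g[55:130,195:290]<70)
n,l,st,ce=cv2.connectedComponentsWithStats(sub);i=1+np.argmax(st[1:,4]);m=(l==i).astype(np.uint8);print(st[i],ce[i])
def iou(c):
    pts=np.array([px(p,(c[0]+11*np.cos(a),c[1]+11*np.sin(a),z)) for z in(64,100) for a in np.linspace(0,6.28,24)])
    mm=np.zeros((400,640),np.uint8);cv2.fillConvexPoly(mm,(cv2.convexHull(pts.astype(np.float32))*16).astype(int),1,shift=4)
    return (mm&m).sum()/(mm|m).sum()
b=max((iou((x,y)),x,y) for x in np.arange(512,526,1) for y in np.arange(79,92,1));print(b)
cv2.imwrite("pics/w5c.png",cv2.resize(im[40:240,150:400],None,fx=3,fy=3))
E
```

```text
[220  76  42  35 787] [238.51969504  94.95933926]
(np.float64(0.5123697916666666), np.int64(519), np.int64(84))
```

View pics/w5c.png

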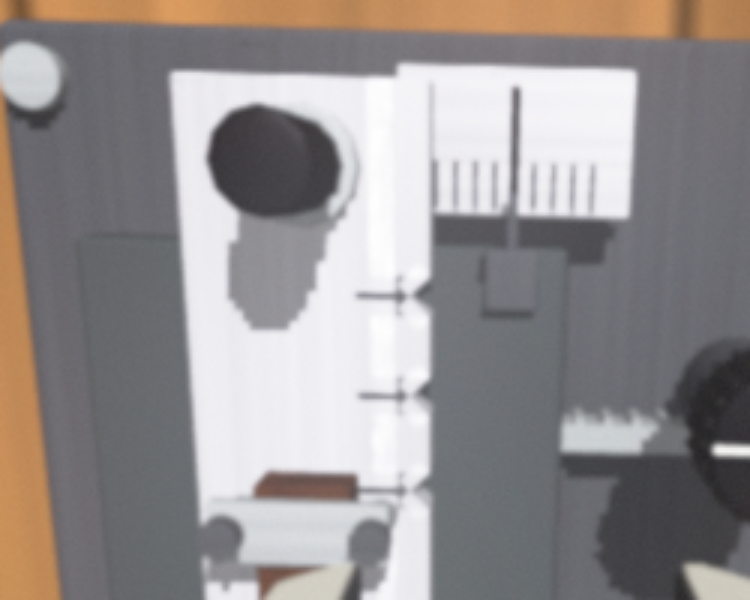

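Handle: crop bbox x 207–342, y 104–217 matches a model at about (518.7, 84.5). First notch is at crop (420,488). I'll grip with the fingers closing along the rail.

Emit:
carry_out:
  moves: "0 0 -1.6 -5 10 5 95;0 0 -3.2 -11 20 5 95;0 0 -4.8 -17 30 5 95;0 0 -6.4 -23 40 5 95;0 0 -8 -29 50 5 95;0 0 -9.6 -35 60 5 95;0 0 -11.2 -40 70 5 95;0 0 -12.8 -46 75 5 95;0 0 -14.4 -50 80 5 95;0 0 -16 -51.5 80.5 5 95"

```text
time_s: 15.8
ee_pos: [517.3, 85.7, 143.8]
tool_rot: [-179.9, -0.0, 9.8]
wrist_force: [-0.6, 0.1, 0.6]
opening: 58.3
finger_force: 0.0
```

Emit:
carry_out:
  moves: "0 0 -1.2 0 0 0 95;0 0 -2.3 0 0 0 95;0 0 -2.3 0 0 -20 95;0 0 -2.3 0 0 -40 95;0 0 -2.3 0 0 -55 95;0 0 -2.3 0 0 -63 95;0 0 -2.3 0 0 -68 95;0 0 -2.3 0 0 -68 95;0 0 -2.3 0 0 -68 95;0 0 -2.3 0 0 -68 200"

```text
time_s: 16.8
ee_pos: [518.3, 84.5, 76.3]
tool_rot: [-180.0, -0.1, -1.5]
wrist_force: [-1.0, 0.2, 0.1]
opening: 54.2
finger_force: 0.0
```

Emit:
carry_out:
  moves: "0 0 0 0 0 0 255;0 0 0 0 0 0 255;0 0 0 0 0 0 255;0 0 0 0 0 0 255;0 0 0 0 0 0 255;0 0 0 0 0 0 255;0 0 0 0 0 0 255;0 0 0 0 0 0 255;0 0 0 0 0 0 255;0 0 0 0 0 0 255"

```text
time_s: 17.8
ee_pos: [517.9, 85.2, 75.7]
tool_rot: [-179.9, -0.0, -1.4]
wrist_force: [-0.5, 4.1, 1.6]
opening: 21.9
finger_force: 30.0
```

```bash
python3 - <<'E' 2>/dev/null
from h import *
o=get_obs();print({k:np.round(o[k],2) for k in("time_s","ee_pos","tool_rot","wrist_force","ft_torque","opening","finger_force","joint_positions")})
p=camera_params("wrist");im=snapshot("wrist");cv2.imwrite("pics/w6.png",im)
fit(["handle","first_notch","catch","pointer_tip","long_mark"],("wrist",))
for X in((570,-65,70),(545,5,59),(569,75,40)):print(px(p,X))
E
```

```text
{'time_s': np.float64(17.8), 'ee_pos': array([517.86,  85.25,  75.75]), 'tool_rot': array([-1.7994e+02, -2.0000e-02, -1.4200e+00]), 'wrist_force': array([-0.48,  4.1 ,  1.57]), 'ft_torque': array([0.86, 0.06, 0.07]), 'opening': np.float64(21.89), 'finger_force': np.float64(30.0), 'joint_positions': array([ -12.79,   36.11,    1.65,  111.42,   -1.9 ,   32.47, -101.28])}
wrist handle [([521.4, 85.2, 92.6], 0.87)]
wrist first_notch [([545.6, 5.7, 55.8], 0.87)]
wrist catch [([556.6, -68.1, 69.9], 0.79), ([515.2, 88.8, 47.3], 0.69)]
wrist pointer_tip [([570.6, 80.4, 43.2], 0.71), ([476.4, 251.1, -2.0], 0.24)]
wrist long_mark [([572.0, 75.1, 37.5], 0.8)]
[616.32413025 142.59065499]
[462.79674504 188.28433226]
[336.47235332 144.51885815]
```

Gripped. Sliding 56 mm along the rail first, short of the notch.

Emit:
carry_out:
  moves: "0 0 0 -0.1 -5 0 255;0 0 0 -0.3 -11 0 255;0 0 0 -0.5 -18 0 255;0 0 0 -0.7 -25 0 255;0 0 0 -0.9 -32 0 255;0 0 0 -1.1 -39 0 255;0 0 0 -1.3 -46 0 255;0 0 0 -1.5 -52 0 255;0 0 0 -1.6 -56 0 255;0 0 0 -1.6 -56 0 255"

```text
time_s: 19.1
ee_pos: [516.4, 28.0, 75.7]
tool_rot: [180.0, -0.0, -1.5]
wrist_force: [0.8, 2.7, 2.1]
opening: 21.8
finger_force: 30.0
```

```bash
python3 - <<'E' 2>/dev/null
from h import *
o=get_obs();print({k:np.round(o[k],2) for k in("time_s","ee_pos","tool_rot","wrist_force","finger_force")})
im=snapshot("wrist");cv2.imwrite("pics/w7.png",im)
fit(["handle","first_notch","catch","pointer_tip","long_mark"],("wrist","scene"))
p=camera_params("wrist");print(px(p,(547,-50,59)),px(p,(555,-66,70)))
E
```

```text
{'time_s': np.float64(19.1), 'ee_pos': array([516.36,  28.04,  75.71]), 'tool_rot': array([ 1.7999e+02, -3.0000e-02, -1.4800e+00]), 'wrist_force': array([0.79, 2.75, 2.11]), 'finger_force': np.float64(30.0)}
wrist handle [([522.0, 24.4, 91.7], 0.77)]
wrist first_notch [([542.1, -51.2, 54.8], 0.57)]
wrist catch [([551.1, -66.1, 70.2], 0.7), ([633.2, 218.9, 2.4], 0.25)]
wrist pointer_tip [([570.7, 82.2, 41.5], 0.76)]
wrist long_mark [([572.7, 74.5, 40.3], 0.78)]
scene handle [([521.1, 85.4, 86.5], 0.94)]
scene first_notch [([545.6, 6.5, 56.4], 0.86)]
scene catch [([554.7, -61.1, 65.4], 0.76)]
scene pointer_tip [([573.5, 78.9, 42.8], 0.68)]
scene long_mark [([567.9, 77.9, 38.6], 0.6)]
[458.43516958 182.17247155] [499.4059805  171.43937134]
```

View pics/w7.png

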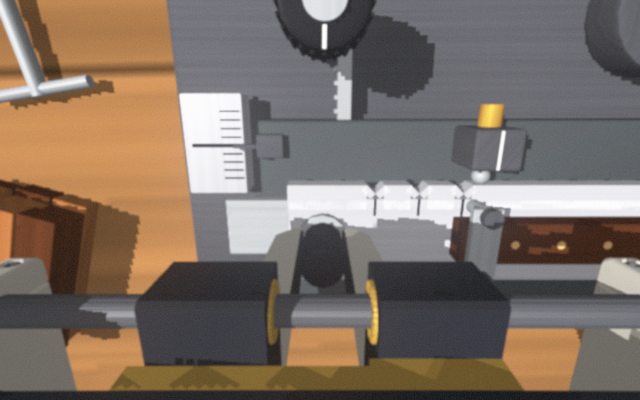

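The view shows the first notch's line at (463,198), the ball at (481,176), the catch's white line at (501,150) and the notch spacing at 44 px per 25 mm.

```bash
python3 - <<'E' 2>/dev/null
from h import *
p=camera_params("wrist")
for n,uv,z in(("n1",(463,187),59),("n2",(419,187),59),("n3",(375,187),59),("ball",(481,176),57),("line",(500,165),70),("line",(503,135),70)):print(n,ray(p,uv,z))
E
```

```text
n1 [544.1 -52.8]
n2 [544.8 -28.1]
n3 [545.5  -3.3]
ball [549.7 -63.2]
line [558.4 -65.9]
line [573.7 -65.5]
```

Emit:
carry_out:
  moves: "0 0 0 0 -1 0 255;0 0 0 0 -2 0 255;0 0 0 -0.1 -3 0 255;0 0 0 -0.1 -4 0 255;0 0 0 -0.1 -5 0 255;0 0 0 -0.2 -6 0 255;0 0 0 -0.2 -6.5 0 255;0 0 0 -0.2 -7 0 255;0 0 0 -0.2 -7 0 255;0 0 0 -0.2 -7 0 255"

```text
time_s: 20.65
ee_pos: [516.3, 23.9, 75.7]
tool_rot: [-179.8, -0.0, -1.3]
wrist_force: [1.2, 6.0, 1.6]
opening: 21.2
finger_force: 30.0
```

Emit:
carry_out:
  moves: "0 0 0 0 -0.5 0 255;0 0 0 0 -1 0 255;0 0 0 0 -1.5 0 255;0 0 0 0 -1.5 0 255;0 0 0 0 -1.5 0 255;0 0 0 0 -1.5 0 255;0 0 0 0 -1.5 0 255;0 0 0 0 -1.5 0 255;0 0 0 0 -1.5 0 255;0 0 0 0 -1.5 0 255"

```text
time_s: 21.65
ee_pos: [516.1, 18.4, 75.7]
tool_rot: [179.9, -0.0, -1.5]
wrist_force: [1.7, -3.9, 3.2]
opening: 21.4
finger_force: 30.0
```

Emit:
carry_out:
  moves: "0 0 0 0 -0.5 0 255;0 0 0 0 -1 0 255;0 0 0 0 -1.5 0 255;0 0 0 0 -1.5 0 255;0 0 0 0 -1.5 0 255;0 0 0 0 -1.5 0 255;0 0 0 0 -1.5 0 255;0 0 0 0 -1.5 0 255;0 0 0 0 -1.5 0 255;0 0 0 0 -1.5 0 255"

```text
time_s: 22.65
ee_pos: [516.1, 18.5, 75.7]
tool_rot: [-180.0, -0.0, -1.5]
wrist_force: [2.5, -3.1, 4.8]
opening: 21.3
finger_force: 30.0
```

Force flipped sign and the carriage jumped from 23.9 to 18.4, which looks like the ball dropping in. I nudge the command 1 mm to centre the holding force, and confirm with the camera.

Emit:
carry_out:
  moves: "0 0 0 0 -0.5 0 255;0 0 0 0 -1 0 255;0 0 0 0 -1 0 255;0 0 0 0 -1 0 255;0 0 0 0 -1 0 255;0 0 0 0 -1 0 255;0 0 0 0 -1 0 255;0 0 0 0 -1 0 255;0 0 0 0 -1 0 255;0 0 0 0 -1 0 255"

```text
time_s: 23.65
ee_pos: [516.1, 17.5, 75.7]
tool_rot: [-180.0, -0.0, -1.5]
wrist_force: [1.6, 1.5, 4.8]
opening: 22.1
finger_force: 30.0
```

```bash
python3 - <<'E' 2>/dev/null
from h import *
o=get_obs();print({k:np.round(o[k],2) for k in("time_s","ee_pos","tool_rot","wrist_force","finger_force")})
for c in("wrist","top","scene"): cv2.imwrite(f"pics/f_{c}.png",snapshot(c))
fit(["first_notch","catch","first_hole","bit_tip","pointer_tip","long_mark"],("wrist","scene","top"))
# notch-line profile: dark mark on plate below notch, rows 195-208; catch white line rows 135-165
im=cv2.imread("pics/f_wrist.png").mean(2)
print(im[196:206,430:510].mean(0).astype(int).tolist());print(im[148:156,490:545].mean(0).astype(int).tolist());print(im[174:178,470:520].mean(0).astype(int).tolist())
E
```

```text
{'time_s': np.float64(23.65), 'ee_pos': array([516.1 ,  17.52,  75.69]), 'tool_rot': array([-1.7999e+02, -2.0000e-02, -1.4600e+00]), 'wrist_force': array([1.57, 1.46, 4.84]), 'finger_force': np.float64(30.0)}
wrist first_notch [([544.1, -61.6, 57.2], 0.74)]
wrist catch [([553.2, -64.9, 72.6], 0.91)]
wrist first_hole []
wrist bit_tip []
wrist pointer_tip [([569.8, 80.5, 42.6], 0.72)]
wrist long_mark [([517.4, 21.9, 45.3], 0.56), ([573.4, 73.5, 43.9], 0.55)]
scene first_notch [([543.0, -64.2, 57.8], 0.92), ([514.9, -360.4, -3.8], 0.74)]
scene catch [([556.4, -66.1, 67.4], 0.68)]
scene first_hole [([518.4, -159.6, 70.2], 0.98), ([521.6, 18.6, 48.3], 0.32)]
scene bit_tip [([512.7, -156.8, 96.3], 0.61)]
scene pointer_tip [([573.7, 81.2, 41.6], 0.67), ([632.2, 21.2, 75.7], 0.42)]
scene long_mark [([573.3, 78.8, 40.7], 0.97), ([478.0, 253.4, -0.8], 0.22)]
top first_notch []
top catch []
top first_hole [([512.7, -162.9, 75.3], 0.97)]
top bit_tip [([517.1, -157.5, 95.7], 0.86)]
top pointer_tip []
top long_mark [([568.7, 78.9, 35.6], 0.92)]
[247, 246, 244, 246, 247, 246, 245, 245, 245, 244, 24
[... 161 characters left out ...]
, 186, 183, 183, 185, 188, 194, 201, 207, 211, 217, 219, 219, 219, 219, 222, 224, 229, 234, 234, 230, 234, 237, 235, 233, 237, 241, 243, 244, 245, 245, 245, 244, 246, 246, 245, 246, 247]
[110, 110, 111, 110, 111, 109, 111, 111, 110, 110, 107, 103, 90, 77, 70, 68, 68, 71, 79, 95, 102, 103, 103, 107, 107, 110, 108, 109, 109, 108, 108, 108, 108, 108, 108, 107, 108, 108, 107, 107, 107, 107, 106, 107, 106, 107, 106, 106, 105, 108, 105, 106, 106, 106, 106]
[96, 84, 81, 83, 93, 104, 109, 110, 110, 110, 111, 111, 111, 111, 111, 112, 109, 110, 111, 110, 110, 109, 109, 111, 110, 111, 108, 106, 107, 104, 108, 108, 110, 111, 109, 110, 108, 110, 111, 109, 109, 107, 108, 108, 110, 109, 110, 109, 107, 106]
```

```bash
python3 - <<'E' 2>/dev/null
from h import *
p=camera_params("wrist");im=cv2.imread("pics/f_wrist.png").astype(float).mean(2)
print("white line")
for r in range(130,172,4):
    a=im[r,460:520];j=a.argmax();w=np.clip(a[max(j-4,0):j+5]-a.min()-.6*np.ptp(a),0,None);c=460+max(j-4,0)+(w*np.arange(len(w))).sum()/w.sum()
    print(r,round(c,1),int(a.max()),ray(p,(c,r),70))
print("notch lines")
for r in range(194,212,3):
    for a0 in(368,412,455):
        a=-im[r,a0:a0+16];w=np.clip(a-np.median(a)-.4*(a.max()-np.median(a)),0,None);c=a0+(w*np.arange(16)).sum()/w.sum();print(r,round(c,1),int(-a.max()),ray(p,(c,r),59),end=" | ")
    print()
print("ball rows")
for r in range(170,188,3): print(r,im[r,450:495].astype(int).tolist())
E
```

```text
white line
130 482.1 165 [576.3 -64.7]
134 481.9 252 [574.3 -64.8]
138 481.3 251 [572.3 -64.8]
142 480.7 252 [570.3 -64.7]
146 480.3 252 [568.3 -64.7]
150 479.7 251 [566.3 -64.6]
154 479.2 251 [564.2 -64.5]
158 478.6 250 [562.2 -64.5]
162 478.1 252 [560.1 -64.4]
166 477.5 251 [558.  -64.4]
170 477.0 212 [555.9 -64.3]
notch lines
194 375.1 203 [541.1 -13.5] | 194 419.2 202 [540.5 -38.4] | 194 463.3 208 [539.8 -63.4] | 
197 374.5 136 [539.4 -13.2] | 197 418.8 146 [538.7 -38.3] | 197 462.8 137 [538.1 -63.3] | 
200 374.8 119 [537.6 -13.4] | 200 418.8 117 [536.9 -38.4] | 200 462.8 110 [536.3 -63.4] | 
203 374.8 123 [535.8 -13.4] | 203 418.6 123 [535.1 -38.4] | 203 463.3 119 [534.5 -63.9] | 
206 374.6 126 [534.  -13.4] | 206 418.4 129 [533.3 -38.4] | 206 462.0 105 [532.7 -63.3] | 
209 374.6 131 [532.2 -13.4] | 209 417.9 114 [531.5 -38.2] | 209 462.8 109 [530.9 -63.9] | 
ball rows
170 [109, 105, 101, 101, 100, 97, 93, 96, 99, 102, 98, 97, 97, 95, 98, 102, 99, 93, 97, 94, 91, 97, 99, 98, 106, 143, 189, 212, 196, 143, 102, 92, 93, 95, 92, 95, 91, 95, 93, 95, 96, 95, 95, 97, 94]
173 [112, 117,
[... 411 characters left out ...]
09, 111, 113, 111]
179 [116, 122, 147, 176, 199, 214, 222, 227, 234, 244, 248, 247, 241, 233, 224, 215, 203, 194, 177, 157, 127, 98, 86, 84, 82, 88, 92, 101, 106, 117, 114, 116, 118, 116, 115, 115, 109, 99, 104, 104, 105, 98, 102, 109, 111]
182 [132, 129, 140, 168, 190, 206, 215, 222, 226, 229, 234, 232, 226, 222, 218, 209, 197, 182, 169, 153, 135, 122, 129, 140, 141, 142, 143, 145, 144, 145, 144, 145, 146, 145, 146, 146, 143, 143, 146, 141, 144, 145, 144, 144, 141]
185 [201, 200, 199, 206, 216, 221, 217, 205, 203, 201, 205, 205, 199, 194, 184, 175, 167, 158, 158, 169, 184, 188, 194, 201, 200, 209, 201, 200, 204, 207, 203, 203, 204, 202, 203, 207, 204, 204, 204, 207, 204, 207, 204, 204, 204]
```

Ball is at the notch: the notch line is at y≈−63.4 and the catch line extrapolates to −63.9. A final 0.4 mm nudge, then check.

Emit:
carry_out:
  moves: "0 0 0 0 -0.2 0 255;0 0 0 0 -0.4 0 255;0 0 0 0 -0.4 0 255;0 0 0 0 -0.4 0 255;0 0 0 0 -0.4 0 255;0 0 0 0 -0.4 0 255;0 0 0 0 -0.4 0 255;0 0 0 0 -0.4 0 255;0 0 0 0 -0.4 0 255;0 0 0 0 -0.4 0 255"

```text
time_s: 25.7
ee_pos: [516.1, 17.4, 75.7]
tool_rot: [-180.0, -0.0, -1.5]
wrist_force: [2.0, 0.5, 5.6]
opening: 21.5
finger_force: 30.0
```

```bash
python3 - <<'E' 2>/dev/null
from h import *
o=get_obs();print({k:np.round(o[k],2) for k in("time_s","ee_pos","tool_rot","wrist_force","finger_force","opening")})
p=camera_params("wrist");im=np.mean([snapshot("wrist").astype(float) for _ in range(4)],0).mean(2)
def c(r,a,b,s,t=.5):
    v=s*im[r,a:b];w=np.clip(v-np.median(v)-t*(v.max()-np.median(v)),0,None);return a+(w*np.arange(b-a)).sum()/w.sum()
L=np.array([ray(p,(c(r,470,490,1),r),70) for r in range(136,168,3)]);k=np.polyfit(L[:,0],L[:,1],1)
N=np.array([ray(p,(c(r,455,471,-1),r),59) for r in range(197,206,2)])
M=np.array([ray(p,(c(r,412,428,-1),r),59) for r in range(197,206,2)])
print(k,"first-catch",np.round(N[:,1]-np.polyval(k,N[:,0]),2),"second-25",np.round(M[:,1]-25-np.polyval(k,M[:,0]-.7),2))
# pointer vs mark, rows direction (mark is horizontal in image)
def cc(col,a,b,s):
    v=s*im[a:b,col];w=np.clip(v-np.median(v)-.4*(v.max()-np.median(v)),0,None);return a+(w*np.arange(b-a)).sum()/w.sum()
u0,v0=px(p,(568.5,95,40));v0=int(v0)
for X in range(100,62,-4):
    u,v=px(p,(568.5,X,40));u=int(round(u));v=int(v);print(X,u,im[v-4:v+6,u].astype(int).tolist(),v-4)
E
```

```text
{'time_s': np.float64(25.7), 'ee_pos': array([516.08,  17.41,  75.69]), 'tool_rot': array([-1.7997e+02, -2.0000e-02, -1.4500e+00]), 'wrist_force': array([1.97, 0.46, 5.61]), 'finger_force': np.float64(30.0), 'opening': np.float64(21.46)}
[-2.54813814e-02 -5.01663058e+01] first-catch [0.58 0.35 0.32 0.29 0.36] second-25 [0.38 0.24 0.31 0.29 0.26]
100 182 [245, 204, 125, 87, 129, 201, 240, 247, 247, 247] 142
96 189 [245, 204, 125, 88, 128, 202, 240, 247, 248, 248] 142
92 196 [241, 196, 123, 89, 125, 193, 234, 243, 244, 244] 142
88 202 [247, 241, 198, 122, 87, 127, 195, 237, 245, 246] 141
84 209 [249, 244, 202, 124, 86, 127, 199, 239, 247, 248] 141
80 215 [248, 242, 201, 140, 116, 130, 168, 218, 241, 246] 141
76 222 [248, 241, 202, 142, 123, 123, 133, 155, 194, 230] 141
72 229 [111, 110, 108, 113, 122, 123, 121, 118, 113, 112] 141
68 235 [93, 94, 98, 109, 117, 122, 117, 114, 106, 104] 141
64 242 [124, 124, 125, 124, 121, 122, 122, 122, 123, 121] 140
```

```bash
python3 -c "
from workcell import *
print(sign_off())"
```

```text
the job is handed in; nothing more can be done
None
```

The job is handed in: the pointer is on the long mark to within about 0.5 mm, the ball is home in the first notch to about 0.3 mm with almost no push on it, and the handle is still gripped; the arm never went near the bowl, blanks or chuck key.

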